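# Pressurise the stain filter

## Task

Get the hand-pumped stain filter up to pressure, pushing with the fingertips only. Shut the vent by pushing its lever round crosswise to the vent pipe, against its stop; then pump the plunger with full strokes, letting it rise all the way each time, until the indicator pin on the block pops fully out, and stop there: no further stroke once it is out. Do not touch the pin, and leave the pump, the beaker and the other things standing where they are.

Things in the scene. Friction and masses are not known exactly. Their poses are not given: they have to be found in the camera images.
- filter_pump: bench pressure filter, 3 kg, loose on rubber feet: grey base plate 150 x 220 mm, its top 17 mm above the bench. Origin: on the bench under the plate's centre; x points away from the robot, y left along the long side, z up. In this frame: pump barrel at x 0, y +65 mm; block with indicator pin at x 0, y -8 mm; vent cock at x -12, y -65 mm; pipe and post behind the cock (see holder_top)
- knob_top (a point): top centre of the plunger's black mushroom knob (41 mm across, nearly flat on top); 140 mm above the bench at rest; it moves down with the plunger. The barrel below it is 51 mm across and 97 mm high
- plunger (a joint): pump plunger, m pressed down: 0 at the top, 0.024 at the bottom stop. A spring returns it: 4 N at the top, 10 N at the bottom, and 12 N more per m/s. A stroke counts when pressed at least 0.020 m and then let rise to the top; the pin moves during the rise. With the vent open strokes do nothing
- vent_hinge (a point): point on the vertical axis of the vent lever at the height of its grip's middle (84.5 mm above the bench). The vent pipe under it runs to the pump's -y; its highest part is 63 mm, its end 43 mm from this axis
- vent_lever_end (a point): middle of the vent lever's black rubber grip near its free end, 50 mm from the axis. The grip is a bar 13 mm wide and 13 mm tall (78 to 91 mm above the bench), from 18 to 64 mm out from the axis; 15 mm of free height lie below it
- vent_lever (a joint): vent lever, rad: 0 along the vent pipe (pointing to the pump's -y, open), 1.57 crosswise, pointing to the pump's -x towards the robot, against its stop (shut). Growing values turn it clockwise seen from above. It needs about 0.05 N m and stays where it is left; it starts between 0 and 0.25; the vent is surely shut only above 1.45
- pin_top (a point): top centre of the steel indicator pin, 10 mm across; 100 mm above the bench when in (2 mm above its black hexagonal collar), 130 mm when fully out. It stands on the aluminium block, 60 x 56 mm and 92 mm high
- pin (a joint): how far the indicator pin stands out, m: starts between 0 and 0.009; a counted stroke lifts it about 0.005 (the first 0 to 0.010); at about 0.022 it snaps by itself to 0.030, fully out. It stays where it is between strokes. Usually three to five strokes
- holder_top (a point): top of the round steel filter holder (56 mm across, spout 66 mm above the bench, top pipe 137 mm) over the beaker, at x +50, y -165 mm of the pump. In the pump's frame its pipe runs low (64 mm) along x +43 mm, rises to 137 mm at y -129 mm; its post stands at x +64, y -100 mm, 101 mm high
- beaker: small open glass beaker, 56 mm across and 56 mm tall, standing under the filter's spout, loose; origin under its centre; to be left alone
- stain_bottle: brown stain bottle with a black dropper top, 38 mm across, 118 mm tall, left of the pump, loose; origin under its centre; to be left alone
- dropper_bottle: clear dropper bottle with a red top, 30 mm across, 90 mm tall, left of the pump, loose; origin under its centre; to be left alone
- dish_lid: shallow white dish lid, 55 mm across, 10 mm tall, on the bench front right of the pump, loose; origin under its centre; to be left alone
- gauze_pack: white gauze pack, 71x99x33 mm, far left, loose; origin under its centre; to be left alone
- specimen_jar: specimen jar with screw lid, 66 mm across, 59 mm tall, far right, loose; origin under its centre; to be left alone
- timer: bench timer with three keys, 62x64x20 mm, far right, loose; origin under its centre; to be left alone
- slide_case: flat grey slide case, 76x87x18 mm, far left, loose; origin under its centre; to be left alone

How it is judged:
By the outcome, as a careful person would: the job done as asked, in the order asked, and still so for the second after the job is handed in, with the robot touching nothing.
It also fails if it takes over 48 s, if anything falls off the work surface, if the arm or the gripper's body presses on something with over 40 N, if the wrist force passes 120 N, or if a joint passes its speed limit or range.

## Robot

A 6-joint arm with a two-finger parallel gripper is mounted at the origin on a cart in front of the work surface, level with it; the furniture and walls round the work are solid. World frame = base frame: x ahead of the robot, y to its left, z up, the work surface at z = 0. Lengths are in m, angles in rad, forces in N, time in s.
With the tool pointing down it reaches from about 0.325 to 0.85 m from the base axis. Payload 4.4 kg.
Tool frame: the origin (TCP) lies midway between the tips of the shut fingers; the grasp point (between the pads) lies arm.tcp_to_grasp behind it (arm.tcp_to_grasp is the distance from the TCP to the grasp point, in m); z points along the fingers, y is the line along which they close (so a half turn about z gives the same grasp; the last joint's range is limited). The gripper opens to 94 mm and grips with 3 to 60 N. Pads are 16 mm wide; open, the fingers measure 119 mm over their backs; the gripper's body (75 mm by 177 mm) begins 78 mm behind the grasp point.
Start: joints at [0.957, 0.207, 1.542, -0, 1.393, -0.15], TCP at [0.257, 0.514, 0.205] pointing down, gripper open.
Joint ranges: [-2.73, 2.73], [-0.86, 2.22], [0.23, 2.46], [-1.11, 4.25], [0.08, 2.63], [-2.82, 2.82]. Speed limits (rad/s): [2.79, 2.79, 3.14, 3.14, 3.14, 3.14].

## Interface

Orientations are given as a unit quaternion [w, x, y, z].
In Python, from workcell import sensors, grab_frame, order, nets, arm gives the robot as it stands.
- The arm moves only by the tool carry_out, never from a script. Its argument "rows" is a list of rows, each a list of 3 entries, a list of its own where there are three numbers: the opening, from -1 (shut) to 1 (fully open), then the shift along the tool's x, y, z each as a share of 0.15 m, from -1 to 1, then the turn, a rotation vector about the tool's x, y, z each as a share of 360 degrees, from -1 to 1. In form: [[hand, [tx, ty, tz], [rx, ry, rz]], ...]. A call has exactly 5 rows; each row is the pose to reach, as a shift and turn from the pose commanded when the call began, along the tool's axes at that moment, turning the shorter way round; what a row does not reach only later rows make up. A row lasts 1/12 s, in which the tool goes at most 41.7 mm and 7.16 degrees, less where a joint would pass 70% of its speed; a pose out of reach is approached as far as the arm can. A call with a number of a shift or a turn outside -1 to 1 is refused whole. A call with a gripper value outside its range is refused whole. The fingers move at their own pace and stop on an object; "grip_force" is the grip in N (left out, the last holds). Time passes only in rows, so rows that repeat a pose let the fingers close, or fill a call up. It gives the time, the measured TCP pose, the force, the opening and the grip force at its end, in the units of the state.
- sensors.observe(): the state, without advancing time (a new reading comes with each control period).
- grab_frame(name): name is "side" or "top"; returns a dict with "image" (400x640x3 uint8, blue, green, red), "camera_matrix" (3x3 intrinsics, pixels), "world_to_cam" (4x4, takes a point from world to camera coordinates). Camera axes: x right, y up, looking along -z (the intrinsics and any distortion apply to the point x, -y, -z); pixel columns grow to the right and rows downward; lengths in m; the calibration is good to about 2 mm. A picture is of the moment at which its call begins. There is no depth.
- order.sign_off(): hands the job in; it is judged then, once.
Trained networks look in a picture, given as the dict that the camera call returned (one of the last four; its "shot" number tells which), for a name from the list of things; names that differ only in an ending like _2 or _b are one class to them, and where a whole thing is asked for, a point or a joint stands for the part that bears it (a point fixed in the world has none). Each returns a list of dicts, best first, with "p" (0 to 1); they miss things now and then, are a little off and sometimes report something else, mostly with a low value. They report only what shows in the picture. A call takes as long as a camera call.
- nets.recognise(picture, label): "bbox" ([left, top, right, bottom] in pixels, round what is visible of it).
The state is a dict: "clock": time; "joint_pos": joint angles; "joint_velocities": joint speeds; "effort": joint torques, N m; "tcp_pos": TCP position; "tcp_rot": TCP orientation; "ft_force": force on the tool from outside, world axes, zero at the start; "ft_torque": the same for the moment, N m; "opening": opening from 0.0 (shut) to 1.0 (fully open); "grip_force": force on a finger pad.
Only numpy, scipy, OpenCV 4.12 (cv2) and the standard library are available. Lean on these libraries where they do the work, as an engineer would, in place of code of your own. Each camera call takes 0.05 s, during which the arm holds its last target. There are 200 camera calls.

## Working session

There is one attempt and no reset: what is moved stays moved. The work goes in short steps, Python scripts to look and compute and a tool call to move; the robot and the scene stay as the last step left them, time stands still between calls to the robot, and variables do not carry over. Pictures are saved under pics/ and viewed, at most 10 in all, crops included, and the job is handed in when it is done.

Besides the shell and the picture viewer there is one more tool, called in YAML: its name, and indented under it one key for each argument. carry_out: Moves the arm, as the interface text tells. Its arguments: {"type":"object","properties":{"rows":{"type":"array"},"grip_force":{"type":"number"}},"required":["rows"]}

```bash
mkdir -p pics; ls; cat > h.py <<'E'
import numpy as np,cv2
from workcell import sensors, grab_frame, order, nets, arm
def proj(f,p):
    p=np.asarray(p,float).reshape(-1,3);T=f["world_to_cam"];c=p@T[:3,:3].T+T[:3,3]
    q=np.c_[c[:,0],-c[:,1],-c[:,2]];u=q@np.asarray(f["camera_matrix"]).T
    return u[:,:2]/u[:,2:]
def back(f,uv,z):
    K=np.asarray(f["camera_matrix"]);T=f["world_to_cam"];d=np.linalg.inv(K)@[uv[0],uv[1],1]
    d=T[:3,:3].T@np.array([d[0],-d[1],-d[2]]);o=-T[:3,:3].T@T[:3,3]
    return o+d*(z-o[2])/d[2]
E
python3 - <<'E'
from h import *
print({k:np.round(v,3).tolist() for k,v in sensors.observe().items()}, arm.tcp_to_grasp)
for n in("top","side"):
    f=grab_frame(n);cv2.imwrite(f"pics/{n}0.png",f["image"]);print(f.keys(),f["world_to_cam"].round(2).tolist())
    for l,z in(("filter_pump",.02),("knob_top",.14),("vent_hinge",.0845),("vent_lever_end",.0845),("pin_top",.1),("holder_top",.137),("beaker",.03),("dish_lid",.01),("stain_bottle",.118)):
        for r in nets.recognise(f,l)[:2]:
            b=r["bbox"];c=((b[0]+b[2])/2,(b[1]+b[3])/2)
            print(n,l,round(r["p"],2),np.round(b),back(f,c,z).round(3) if n=="top" else "")
E
```

```text
pics
{'clock': 0.0, 'joint_pos': [0.956, 0.207, 1.543, -0.0, 1.394, -0.15], 'joint_velocities': [0.001, -0.003, -0.001, -0.001, -0.0, 0.0], 'effort': [-0.001, -37.087, -28.142, 0.07, 0.036, -0.0], 'tcp_pos': [0.257, 0.514, 0.204], 'tcp_rot': [-0.0, 0.23, 0.973, -0.001], 'ft_force': [0.091, 0.217, -0.073], 'ft_torque': [-0.016, 0.031, 0.013], 'grip_force': 0.0, 'opening': 0.999} 0.0188
dict_keys(['image', 'camera_matrix', 'world_to_cam', 'shot']) [[-0.22, -0.98, 0.0, 0.04], [0.92, -0.2, 0.33, -0.52], [-0.33, 0.08, 0.94, -1.66], [0.0, 0.0, 0.0, 1.0]]
top filter_pump 0.61 [299. 182. 382. 232.] [ 0.499 -0.131  0.02 ]
top knob_top 0.61 [166. 243. 192. 270.] [0.408 0.433 0.14 ]
top knob_top 0.39 [305. 198. 313. 210.] [ 0.494 -0.015  0.14 ]
top vent_hinge 0.24 [299. 179. 381. 239.] [ 0.47  -0.121  0.085]
top vent_hinge 0.19 [378. 214. 389. 230.] [ 0.392 -0.255  0.085]
top vent_lever_end 0.6 [350. 204. 364. 207.] [ 0.47  -0.18   0.085]
top vent_lever_end 0.3 [282. 218. 293. 237.] [0.444 0.071 0.085]
top holder_top 0.94 [299. 179. 381. 238.] [ 0.457 -0.115  0.137]
top beaker 0.58 [300. 196. 315. 211.] [ 0.533 -0.017  0.03 ]
top beaker 0.52 [365. 191. 380. 201.] [ 0.51  -0.251  0.03 ]
top dish_lid 0.49 [376. 215. 391. 230.] [ 0.411 -0.27   0.01 ]
top stain_bottle 0.7 [283. 217. 293. 234.] [0.44  0.068 0.118]
dict_keys(['image', 'camera_matrix', 'world_to_cam', 'shot']) [[-1.0, 0.06, 0.01, 0.5], [-0.01, -0.41, 0.91, -0.12], [0.06, 0.91, 0.41, -1.35], [0.0, 0.0, 0.0, 1.0]]
side filter_pump 0.72 [301. 178. 340. 240.] 
side filter_pump 0.38 [320. 176. 333. 183.] 
side vent_hinge 0.66 [303. 182. 340. 241.] 
side vent_lever_end 0.73 [303. 175. 316. 180.] 
side vent_lever_end 0.25 [330. 202. 344. 209.] 
side holder_top 0.56 [298. 178. 342. 241.] 
side dish_lid 0.55 [314. 198. 323. 208.] 
side dish_lid 0.48 [332. 203. 344. 210.] 
side stain_bottle 0.82 [325. 219. 335. 250.]
```

View pics/top0.png

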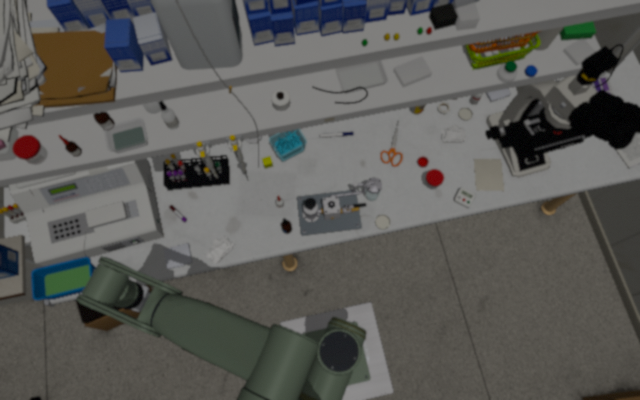

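View pics/side0.png

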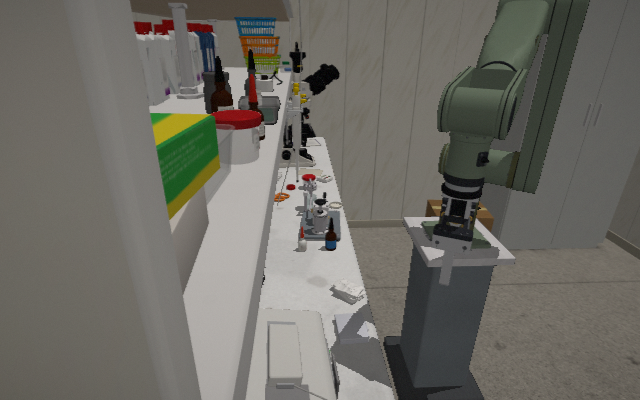

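The top picture shows the pump plate at about (298–362, 190–235), with the knob near (310, 204), the block near (331, 204) and the lever near (357, 206). It is small, so I'll enlarge both views.

```bash
python3 - <<'E'
import cv2
a=cv2.imread("pics/top0.png")[170:250,270:400];b=cv2.imread("pics/side0.png")[160:260,280:370]
cv2.imwrite("pics/topc.png",cv2.resize(a,None,fx=6,fy=6,interpolation=cv2.INTER_CUBIC))
cv2.imwrite("pics/sidec.png",cv2.resize(b,None,fx=6,fy=6,interpolation=cv2.INTER_CUBIC))
E
```

```text
(no output)
```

View pics/topc.png

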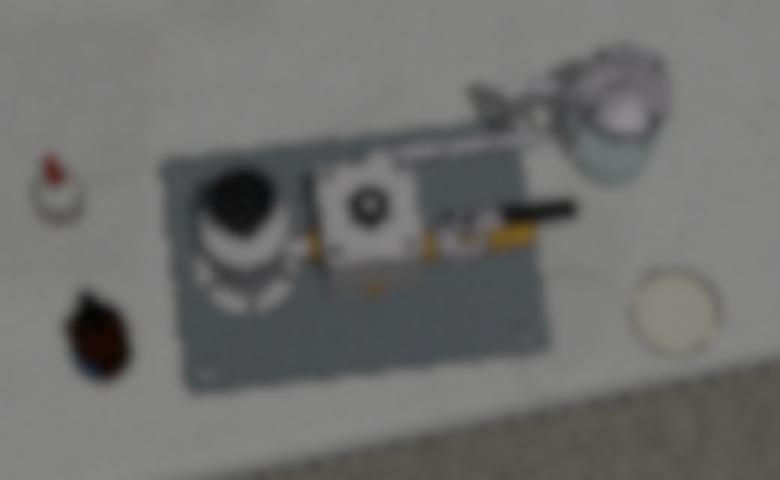

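View pics/sidec.png

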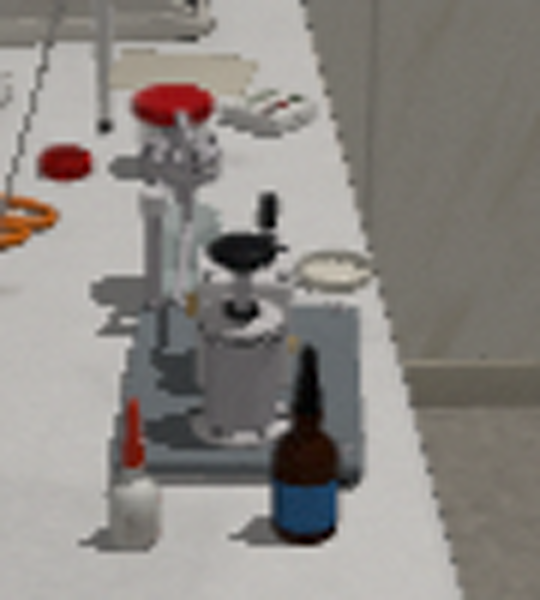

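Top crop: the plate corners are at (162,160), (520,125), (548,348) and (190,390). The knob is at (240,202), the pin collar at (370,206), and the lever grip runs from (500,213) to (577,209). I'll fit the pump pose to these points.

```bash
python3 - <<'E'
from h import *
from scipy.optimize import least_squares
ft=grab_frame("top");fs=grab_frame("side")
P=np.array([[.075,.11,.017],[.075,-.11,.017],[-.075,-.11,.017],[-.075,.11,.017],[0,.065,.14],[0,-.008,.098]])
uv=(np.array([[162,160],[520,125],[548,348],[190,390],[240,202],[370,206]])+.5)/6-.5+[270,170]
sv=(np.array([[241,250]])+.5)/6-.5+[280,160]
def W(p,P):
    c,s=np.cos(p[2]),np.sin(p[2]);return np.c_[P[:,:2]@np.array([[c,s],[-s,c]])+p[:2],P[:,2]]
r=lambda p:np.r_[(proj(ft,W(p,P))-uv).ravel(),(proj(fs,W(p,P[4:5]))-sv).ravel()]
s=least_squares(r,[.48,-.1,0],loss="soft_l1");print(s.x,r(s.x).round(2))
p=s.x;print(W(p,np.array([[0,.065,.14],[0,-.008,.1],[-.012,-.065,.0845],[.064,-.1,.1],[.05,-.165,.137],[.043,-.129,.137]])).round(4))
for q in((500,213),(577,209),(540,211)):
    print(back(ft,(np.array(q)+.5)/6-.5+[270,170],.0845).round(4))
for q in((95,335),(55,185)): print(back(ft,(np.array(q)+.5)/6-.5+[270,170],.06).round(3))
for q in ((270,210),):print(proj(fs,W(p,np.array([[-.012,-.065-.05,.0845]]))),(np.array(q)+.5)/6-.5+[280,160])
o=sensors.observe();print(o["tcp_pos"],o["tcp_rot"])
E
```

```text
[ 0.49084875 -0.08430009 -0.10234793] [-0.34 -0.61 -0.24 -1.17  0.79  0.75 -0.94  0.52  0.29 -0.76 -0.07  0.32
  0.57 -1.17]
[[ 0.4975 -0.0196  0.14  ]
 [ 0.49   -0.0923  0.1   ]
 [ 0.4723 -0.1477  0.0845]
 [ 0.5443 -0.1903  0.1   ]
 [ 0.5237 -0.2535  0.137 ]
 [ 0.5204 -0.217   0.137 ]]
[ 0.4753 -0.1668  0.0845]
[ 0.4681 -0.211   0.0845]
[ 0.4715 -0.1897  0.0845]
[0.461 0.077 0.06 ]
[0.556 0.083 0.06 ]
[[325.1379782  194.61424868]] [324.58333333 194.58333333]
[0.25723462 0.51423209 0.20544445] [ 2.88369203e-06  2.29826624e-01  9.73231587e-01 -3.51046194e-05]
```

carry_out:
  rows:
    - [-1, [-1, -1, 0], [0, 0, 0]]
    - [-1, [-1, -1, 0], [0, 0, 0]]
    - [-1, [-1, -1, 0], [0, 0, 0]]
    - [-1, [-1, -1, 0], [0, 0, 0]]
    - [-1, [-1, -1, 0], [0, 0, 0]]
  grip_force: 20

```text
clock: 1.52
tcp_pos: [0.3232, 0.315, 0.2055]
tcp_rot: [0.0, 0.229, 0.973, 0.0]
ft_force: [1.0, 0.2, 0.4]
opening: 0.682
grip_force: 0.0
```

carry_out:
  rows:
    - [-1, [-1, -1, 0], [0, 0, 0]]
    - [-1, [-1, -1, 0], [0, 0, 0]]
    - [-1, [-1, -1, 0], [0, 0, 0]]
    - [-1, [-1, -1, 0], [0, 0, 0]]
    - [-1, [-1, -1, 0], [0, 0, 0]]

```text
clock: 1.93
tcp_pos: [0.3892, 0.1171, 0.2059]
tcp_rot: [0.001, 0.23, 0.973, 0.0]
ft_force: [1.5, 0.4, -0.1]
opening: 0.33
grip_force: 0.0
```

carry_out:
  rows:
    - [-1, [-1, -1, 0], [0, 0, -0.05]]
    - [-1, [-1, -1, 0], [0, 0, -0.05]]
    - [-1, [-1, -1, 0], [0, 0, -0.05]]
    - [-1, [-1, -1, 0], [0, 0, -0.05]]
    - [-1, [-1, -1, 0], [0, 0, -0.05]]

```text
clock: 2.35
tcp_pos: [0.4493, -0.0629, 0.2058]
tcp_rot: [0.001, 0.075, 0.997, -0.0]
ft_force: [0.8, 0.3, -0.5]
opening: 0.005
grip_force: 0.0
```

```bash
cat >> h.py <<'E'
from scipy.spatial.transform import Rotation as R
PP=[.4908,-.0843,-.1023]
def pw(x,y): c,s=np.cos(PP[2]),np.sin(PP[2]); return np.array([PP[0]+c*x-s*y,PP[1]+s*x+c*y])
def go(xyz,yaw,o=None):
    "yaw: world angle of tool y, deg, tool down; returns shift,turn shares"
    o=o or sensors.observe();w=o["tcp_rot"];Q=R.from_quat([w[1],w[2],w[3],w[0]])
    y=np.deg2rad(yaw);yv=np.array([np.cos(y),np.sin(y),0]);z=np.array([0,0,-1.]);T=R.from_matrix(np.c_[np.cross(yv,z),yv,z])
    return (Q.inv().apply(np.array(xyz)-o["tcp_pos"])/.15).round(3),((Q.inv()*T).as_rotvec()/(2*np.pi)).round(4)
E
python3 - <<'E'
from h import *
print(go([*pw(.013,-.11),.16],81))
E
```

```text
(array([-0.415, -0.829,  0.306]), array([0.    , 0.0002, 0.0013]))
```

carry_out:
  rows:
    - [-1, [-0.415, -0.83, 0], [0, 0, 0.001]]
    - [-1, [-0.415, -0.83, 0.3], [0, 0, 0.001]]
    - [-1, [-0.415, -0.83, 0.3], [0, 0, 0.001]]
    - [-1, [-0.415, -0.83, 0.3], [0, 0, 0.001]]
    - [-1, [-0.415, -0.83, 0.3], [0, 0, 0.001]]

```text
clock: 2.77
tcp_pos: [0.4914, -0.1969, 0.1579]
tcp_rot: [-0.002, 0.08, 0.997, 0.0]
ft_force: [0.2, -0.2, 0.2]
opening: 0.006
grip_force: 0.0
```

```bash
python3 - <<'E'
from h import *
o=sensors.observe();print(o["tcp_pos"],o["opening"],o["ft_force"])
im=[]
for n in("top","side"):
    f=grab_frame(n);u=proj(f,[[*o["tcp_pos"]],[*pw(-.012,-.115),.0845],[*pw(0,.065),.14]]);print(n,u.round(1))
    c=(320,205) if n=="top" else (325,205)
    a=f["image"][c[1]-50:c[1]+50,c[0]-65:c[0]+65];im.append(cv2.resize(a,None,fx=5.9,fy=5.9,interpolation=cv2.INTER_CUBIC)[:,:])
    cv2.imwrite(f"pics/{n}1.png",im[-1])
print(go([*pw(.013,-.11),.077],81))
E
```

```text
[ 0.49140299 -0.19689589  0.15788859] 0.005528974887951728 [ 0.15879278 -0.21116856  0.20283531]
top [[361.8 191.7]
 [362.  205.5]
 [309.9 202.5]]
side [[319.3 177.7]
 [325.1 194.6]
 [320.3 200.1]]
(array([-0.009, -0.01 ,  0.552]), array([ 0.0002, -0.0003, -0.0001]))
```

View pics/side1.png

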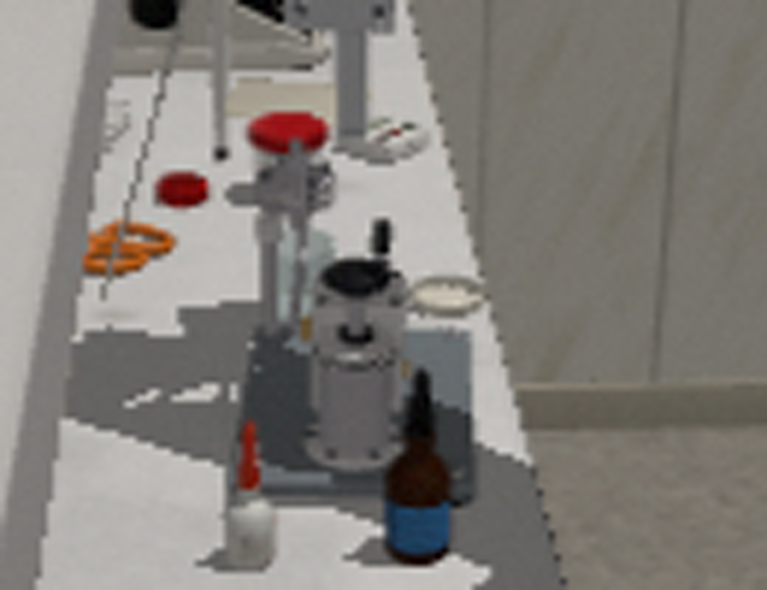

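View pics/top1.png

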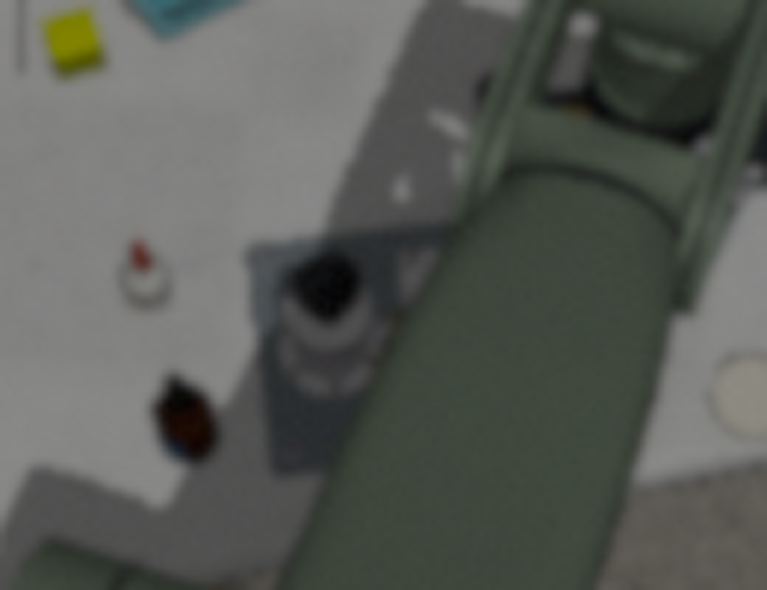

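Side view: the fingertips are at (320,180), as predicted. The lever grip is at (324.4,195), leaving about 8 mm between it and the fingers. I'll descend behind the lever.

carry_out:
  rows:
    - [-1, [-0.01, -0.01, 0.15], [0, 0, 0]]
    - [-1, [-0.01, -0.01, 0.3], [0, 0, 0]]
    - [-1, [-0.01, -0.01, 0.45], [0, 0, 0]]
    - [-1, [-0.01, -0.01, 0.545], [0, 0, 0]]
    - [-1, [-0.01, -0.01, 0.545], [0, 0, 0]]

```text
clock: 3.28
tcp_pos: [0.4909, -0.192, 0.0764]
tcp_rot: [-0.003, 0.077, 0.997, 0.002]
ft_force: [-0.7, 0.4, 0.7]
opening: 0.003
grip_force: 0.0
```

```bash
cat >> h.py <<'E'
def lev(th,off,r=.045,z=.077,o=None):
    "finger behind lever at joint th, face gap off"
    b=PP[2]-np.pi/2-th; d=np.array([np.cos(b),np.sin(b)]); n=np.array([-d[1],d[0]]) # n: ccw side = trailing
    c=pw(-.012,-.065)+d*r+n*(.0145+off)
    return go([*c,z],np.rad2deg(b)+180,o)
E
python3 - <<'E'
from h import *
o=sensors.observe();print(o["tcp_pos"],o["ft_force"])
for t in(0.06,.15,.25,.35,.45,.55):print(t,*lev(t,0))
E
```

```text
[ 0.49087218 -0.1919619   0.07636009] [-0.71855963  0.38687361  0.67120964]
0.06 [ 0.074 -0.028 -0.004] [ 0.0004 -0.0009  0.0013]
0.15 [ 0.101 -0.036 -0.004] [ 0.0004 -0.0009  0.0156]
0.25 [ 0.132 -0.041 -0.004] [ 0.0003 -0.0009  0.0316]
0.35 [ 0.164 -0.043 -0.003] [ 0.0003 -0.0009  0.0475]
0.45 [ 0.195 -0.042 -0.003] [ 0.0002 -0.0009  0.0634]
0.55 [ 0.227 -0.037 -0.003] [ 0.0002 -0.001   0.0793]
```

carry_out:
  rows:
    - [-1, [0.1, -0.035, 0], [0, -0.001, 0.015]]
    - [-1, [0.13, -0.04, 0], [0, -0.001, 0.032]]
    - [-1, [0.165, -0.043, 0], [0, -0.001, 0.048]]
    - [-1, [0.195, -0.042, 0], [0, -0.001, 0.063]]
    - [-1, [0.227, -0.037, 0], [0, -0.001, 0.079]]

```text
clock: 3.7
tcp_pos: [0.4602, -0.1953, 0.0812]
tcp_rot: [0.005, 0.322, 0.947, -0.001]
ft_force: [0.7, -0.7, -1.6]
opening: 0.004
grip_force: 0.6
```

```bash
python3 - <<'E'
from h import *
o=sensors.observe();print(o["tcp_pos"],o["ft_force"])
for t in(.55,.65,.75,.85,.95,1.05):print(t,*lev(t,0))
E
```

```text
[ 0.46022849 -0.19529013  0.08115367] [ 0.67560373 -0.72595443 -1.58786537]
0.55 [0.033 0.    0.027] [ 0.0003  0.0017 -0.0005]
0.65 [ 0.063 -0.008  0.027] [0.0004 0.0017 0.0154]
0.75 [ 0.094 -0.013  0.027] [0.0005 0.0017 0.0313]
0.85 [ 0.125 -0.015  0.026] [0.0006 0.0017 0.0472]
0.95 [ 0.157 -0.014  0.026] [0.0006 0.0017 0.0631]
1.05 [ 0.188 -0.01   0.026] [0.0007 0.0016 0.0791]
```

carry_out:
  rows:
    - [-1, [0.05, -0.005, 0.015], [0, 0, 0.016]]
    - [-1, [0.08, -0.01, 0.015], [0, 0, 0.032]]
    - [-1, [0.11, -0.013, 0.015], [0, 0, 0.048]]
    - [-1, [0.14, -0.012, 0.015], [0, 0, 0.064]]
    - [-1, [0.17, -0.01, 0.015], [0, 0, 0.08]]

```text
clock: 4.12
tcp_pos: [0.4398, -0.1812, 0.0791]
tcp_rot: [0.006, 0.547, 0.837, 0.001]
ft_force: [1.5, -1.6, -0.3]
opening: 0.005
grip_force: 0.8
```

```bash
python3 - <<'E'
from h import *
o=sensors.observe();print(o["tcp_pos"],o["ft_force"])
for t in(1.05,1.15,1.25,1.35,1.45,1.5,1.57):print(t,*lev(t,0))
E
```

```text
[ 0.43978789 -0.18120716  0.07907181] [ 1.54514342 -1.60884943 -0.3484641 ]
1.05 [ 0.019 -0.012  0.014] [ 0.0013  0.0016 -0.001 ]
1.15 [ 0.05  -0.02   0.013] [0.0014 0.0015 0.0149]
1.25 [ 0.081 -0.026  0.013] [0.0014 0.0014 0.0308]
1.35 [ 0.112 -0.028  0.012] [0.0015 0.0014 0.0467]
1.45 [ 0.144 -0.027  0.012] [0.0016 0.0013 0.0626]
1.5 [ 0.159 -0.025  0.012] [0.0016 0.0012 0.0706]
1.57 [ 0.181 -0.021  0.012] [0.0017 0.0012 0.0817]
```

Pushing force is present (about 2 N), so the lever is following the fingertip.

carry_out:
  rows:
    - [-1, [0.04, -0.015, 0.01], [0.001, 0.001, 0.015]]
    - [-1, [0.07, -0.02, 0.01], [0.001, 0.001, 0.031]]
    - [-1, [0.1, -0.024, 0.01], [0.001, 0.001, 0.047]]
    - [-1, [0.13, -0.024, 0.01], [0.001, 0.001, 0.063]]
    - [-1, [0.145, -0.02, 0.01], [0.001, 0.001, 0.075]]

```text
clock: 4.53
tcp_pos: [0.4277, -0.1626, 0.0774]
tcp_rot: [0.001, 0.727, 0.686, 0.001]
ft_force: [-0.5, -4.5, 2.0]
opening: 0.003
grip_force: 2.6
```

```bash
python3 - <<'E'
from h import *
o=sensors.observe();print(o["tcp_pos"],o["ft_force"])
for t in(1.45,1.5,1.57,1.6):print(t,*lev(t,0))
E
```

```text
[ 0.42770828 -0.16257284  0.07738488] [-0.46655801 -4.51005681  1.99573919]
1.45 [-0.003 -0.001  0.003] [ 0.0005  0.0002 -0.0122]
1.5 [ 0.011 -0.007  0.003] [ 0.0005  0.0002 -0.0042]
1.57 [ 0.032 -0.013  0.002] [0.0005 0.0001 0.0069]
1.6 [ 0.042 -0.016  0.002] [0.0005 0.0001 0.0117]
```

carry_out:
  rows:
    - [-1, [0.005, 0, 0], [0, 0, 0.002]]
    - [-1, [0.01, 0, 0], [0, 0, 0.003]]
    - [-1, [0.013, 0, 0], [0, 0, 0.003]]
    - [-1, [0.015, 0, 0], [0, 0, 0.003]]
    - [-1, [0.015, 0, 0], [0, 0, 0.003]]

```text
clock: 4.95
tcp_pos: [0.4277, -0.1624, 0.0773]
tcp_rot: [0.002, 0.732, 0.682, -0.001]
ft_force: [-2.4, -6.5, 3.8]
opening: 0.005
grip_force: 3.3
```

```bash
python3 - <<'E'
from h import *
o=sensors.observe();print(o["tcp_pos"],o["ft_force"])
for t in(1.5,1.57,1.6):print(t,*lev(t,0))
E
```

```text
[ 0.42769268 -0.16243637  0.07727232] [-2.38006395 -6.54414867  3.78298136]
1.5 [ 0.01  -0.007  0.002] [ 0.0003  0.0005 -0.0063]
1.57 [ 0.031 -0.014  0.002] [0.0003 0.0005 0.0048]
1.6 [ 0.04  -0.016  0.002] [0.0003 0.0005 0.0096]
```

carry_out:
  rows:
    - [-1, [-0.1, 0, 0], [0, 0, 0]]
    - [-1, [-0.12, 0, -0.1], [0, 0, 0]]
    - [-1, [-0.12, 0, -0.35], [0, 0, 0]]
    - [-1, [-0.12, 0, -0.6], [0, 0, 0]]
    - [-1, [-0.12, 0, -0.8], [0, 0, 0]]

```text
clock: 5.37
tcp_pos: [0.4256, -0.1777, 0.1979]
tcp_rot: [-0.001, 0.732, 0.681, 0.001]
ft_force: [1.4, -0.8, -1.1]
opening: 0.005
grip_force: 0.0
```

carry_out:
  rows:
    - [-1, [0, -0.2, -0.1], [0, 0, 0]]
    - [-1, [0.3, -0.4, -0.1], [0, 0, 0]]
    - [-1, [0.6, -0.4, -0.1], [0, 0, 0]]
    - [-1, [0.8, -0.4, -0.1], [0, 0, 0]]
    - [-1, [1, -0.4, -0.1], [0, 0, 0]]

```text
clock: 5.78
tcp_pos: [0.3755, -0.0214, 0.2112]
tcp_rot: [-0.001, 0.732, 0.681, 0.002]
ft_force: [1.1, 0.1, 0.6]
opening: 0.007
grip_force: 0.0
```

carry_out:
  rows:
    - [-1, [0.25, 0, 0], [0, 0, 0]]
    - [-1, [0.5, 0, 0], [0, 0, 0]]
    - [-1, [0.75, 0, 0], [0, 0, 0]]
    - [-1, [1, 0, 0], [0, 0, 0]]
    - [-1, [1, 0, 0], [0, 0, 0]]

```text
clock: 6.2
tcp_pos: [0.3865, 0.1319, 0.2116]
tcp_rot: [-0.003, 0.729, 0.684, 0.002]
ft_force: [-0.3, -0.5, 1.7]
opening: 0.004
grip_force: 0.0
```

```bash
python3 - <<'E'
from h import *
o=sensors.observe();print(o["tcp_pos"],o["ft_force"])
f=grab_frame("top");g=grab_frame("side")
for i in(f,g):
  for l in("vent_lever_end","vent_hinge","pin_top","knob_top"):
    for r in nets.recognise(i,l)[:2]:print(l,round(r["p"],2),np.round(r["bbox"],1))
def crop(f,c,w,h,s):return cv2.resize(f["image"][c[1]:c[1]+h,c[0]:c[0]+w],None,fx=s,fy=s,interpolation=cv2.INTER_CUBIC)
cv2.imwrite("pics/top2.png",np.vstack([crop(f,(270,170),130,72,6)]))
for t in(1.3,1.45,1.57):
  b=PP[2]-np.pi/2-t;h=pw(-.012,-.065);e=[[*(h+k*np.array([np.cos(b),np.sin(b)])),.091] for k in(.018,.064)]
  print(t,((proj(f,e)-[270,170]+.5)*6-.5).round(0).tolist(),proj(g,e).round(1).tolist())
E
```

```text
[0.38653731 0.13187772 0.21156267] [-0.27039431 -0.53868859  1.67519562]
vent_lever_end 0.39 [345.9 207.3 353.5 223.3]
vent_hinge 0.91 [299.1 177.2 380.3 236.2]
pin_top 0.71 [298.1 178.5 381.5 235.1]
knob_top 0.55 [304.5 198.1 313.4 209. ]
vent_lever_end 0.43 [327.7 196.2 338.9 203.8]
vent_hinge 0.98 [301.3 179.9 340.8 241.1]
1.3 [[482.0, 248.0], [514.0, 319.0]] [[329.2, 197.7], [340.5, 196.8]]
1.45 [[478.0, 250.0], [498.0, 324.0]] [[329.3, 198.0], [341.0, 197.8]]
1.57 [[474.0, 250.0], [485.0, 326.0]] [[329.4, 198.2], [341.2, 198.6]]
```

View pics/top2.png

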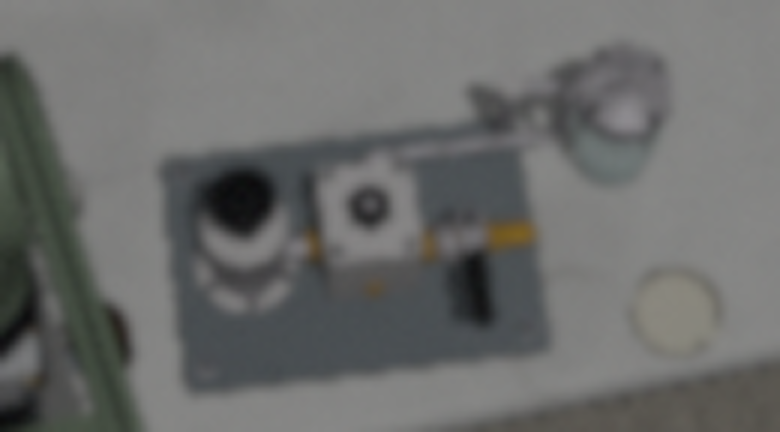

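The top view shows the grip running from (470,253) to (481,325), which matches the 1.57 prediction, so the vent is shut. The plate is where it was. Next is the pump.

```bash
python3 - <<'E'
from h import *
o=sensors.observe();k=pw(0,.065)
print(go([*k,.152],-4),o["tcp_pos"],k)
g=grab_frame("side");f=grab_frame("top")
for z in(.1,.13):print(proj(g,[[*pw(0,-.008),z],[*k,.14],[*(k-[.06,0]),.155]]).round(1).tolist())
print([-i["world_to_cam"][:3,:3].T@i["world_to_cam"][:3,3] for i in(f,g)])
E
```

```text
(array([-0.902,  0.804,  0.386]), array([-0.0003, -0.0004, -0.0011])) [0.38761982 0.12429746 0.21050603] [ 0.49743791 -0.01963983]
[[321.1, 201.9], [320.3, 200.1], [337.4, 196.0]]
[[321.2, 194.6], [320.3, 200.1], [337.4, 196.0]]
[array([-0.05597923,  0.0580998 ,  1.73626276]), array([0.57087434, 1.15339105, 0.6636055 ])]
```

carry_out:
  rows:
    - [-1, [-0.2, 0.2, 0], [0, 0, 0]]
    - [-1, [-0.4, 0.4, 0.1], [0, 0, 0]]
    - [-1, [-0.6, 0.6, 0.2], [0, 0, 0]]
    - [-1, [-0.8, 0.75, 0.38], [0, 0, -0.001]]
    - [-1, [-0.9, 0.8, 0.38], [0, 0, -0.001]]

```text
clock: 7.22
tcp_pos: [0.4969, -0.0204, 0.15]
tcp_rot: [-0.003, 0.731, 0.682, -0.001]
ft_force: [-0.4, 0.9, -0.0]
opening: 0.002
grip_force: 0.0
```

```bash
python3 - <<'E'
from h import *
o=sensors.observe();print(o["tcp_pos"],o["ft_force"],go([*pw(0,.065),.1165],-4,o))
E
```

```text
[ 0.49689877 -0.02035674  0.1500079 ] [-0.40420531  0.88802485 -0.02322499] (array([0.004, 0.004, 0.223]), array([-0.0008, -0.0004,  0.0001]))
```

carry_out:
  rows:
    - [-1, [0, 0, 0.06], [0, 0, 0]]
    - [-1, [0, 0, 0.12], [0, 0, 0]]
    - [-1, [0, 0, 0.17], [0, 0, 0]]
    - [-1, [0, 0, 0.22], [0, 0, 0]]
    - [-1, [0, 0, 0.22], [0, 0, 0]]

```text
clock: 7.63
tcp_pos: [0.498, -0.019, 0.1209]
tcp_rot: [0.001, 0.73, 0.683, 0.0]
ft_force: [0.3, -4.6, 7.5]
opening: 0.002
grip_force: 3.6
```

carry_out:
  rows:
    - [-1, [0, 0, 0.01], [0, 0, 0]]
    - [-1, [0, 0, 0.02], [0, 0, 0]]
    - [-1, [0, 0, 0.03], [0, 0, 0]]
    - [-1, [0, 0, 0.035], [0, 0, 0]]
    - [-1, [0, 0, 0.035], [0, 0, 0]]

```text
clock: 8.05
tcp_pos: [0.4981, -0.0189, 0.1171]
tcp_rot: [0.002, 0.73, 0.683, 0.0]
ft_force: [-1.6, -5.3, 9.2]
opening: 0.007
grip_force: 4.2
```

carry_out:
  rows:
    - [-1, [0, 0, 0.01], [0, 0, 0]]
    - [-1, [0, 0, 0.02], [0, 0, 0]]
    - [-1, [0, 0, 0.025], [0, 0, 0]]
    - [-1, [0, 0, 0.025], [0, 0, 0]]
    - [-1, [0, 0, 0.025], [0, 0, 0]]

```text
clock: 8.47
tcp_pos: [0.4983, -0.019, 0.1157]
tcp_rot: [0.002, 0.73, 0.684, 0.0]
ft_force: [-6.2, -5.0, 19.9]
opening: 0.005
grip_force: 10.4
```

Bottom stop felt at 20 N. Now I'll let it rise and retreat to look.

carry_out:
  rows:
    - [-1, [0, 0, -0.1], [0, 0, 0]]
    - [-1, [0, 0, -0.2], [0, 0, 0]]
    - [-1, [0, 0, -0.3], [0, 0, 0]]
    - [-1, [0, 0, -0.4], [0, 0, 0]]
    - [-1, [0, 0, -0.5], [0, 0, 0]]

```text
clock: 8.88
tcp_pos: [0.496, -0.0163, 0.1865]
tcp_rot: [-0.002, 0.73, 0.683, 0.001]
ft_force: [-0.1, 0.3, 0.1]
opening: 0.005
grip_force: 0.0
```

carry_out:
  rows:
    - [-1, [0.2, -0.2, 0], [0, 0, 0]]
    - [-1, [0.4, -0.4, 0], [0, 0, 0]]
    - [-1, [0.6, -0.6, 0], [0, 0, 0]]
    - [-1, [0.8, -0.6, 0], [0, 0, 0]]
    - [-1, [1, -0.6, 0], [0, 0, 0]]

```text
clock: 9.3
tcp_pos: [0.414, 0.1402, 0.1861]
tcp_rot: [-0.002, 0.73, 0.683, 0.0]
ft_force: [0.6, 0.7, 0.3]
opening: 0.004
grip_force: 0.0
```

```bash
cat > look.py <<'E'
from h import *
import sys
o=sensors.observe();print(o["clock"],o["tcp_pos"],o["ft_force"])
f=grab_frame("top");g=grab_frame("side")
a=cv2.resize(f["image"][185:235,295:365],None,fx=7,fy=7,interpolation=cv2.INTER_CUBIC)
b=cv2.resize(g["image"][175:225,300:342],None,fx=7,fy=7,interpolation=cv2.INTER_CUBIC)
cv2.imwrite(f"pics/look{sys.argv[1]}.png",np.hstack([a,b]))
np.savez(f"look{sys.argv[1]}.npz",t=f["image"],s=g["image"])
for z in(.1,.105,.11,.115,.12,.13):
    print(z,((proj(f,[*pw(0,-.008),z])-[295,185]+.5)*7).round(0),((proj(g,[*pw(0,-.008),z])-[300,175]+.5)*7).round(0)+[490,0])
print(go([*pw(0,.065),.15],-4))
E
python3 look.py 1
```

```text
9.3 [0.4139986  0.14015364 0.18612339] [0.58416281 0.66533847 0.2594559 ]
0.1 [[257. 137.]] [[641. 192.]]
0.105 [[257. 134.]] [[641. 183.]]
0.11 [[257. 130.]] [[641. 175.]]
0.115 [[257. 127.]] [[641. 166.]]
0.12 [[257. 124.]] [[642. 158.]]
0.13 [[258. 117.]] [[642. 140.]]
(array([-1.044,  0.611,  0.238]), array([-0.0003, -0.0008,  0.0014]))
```

View pics/look1.png

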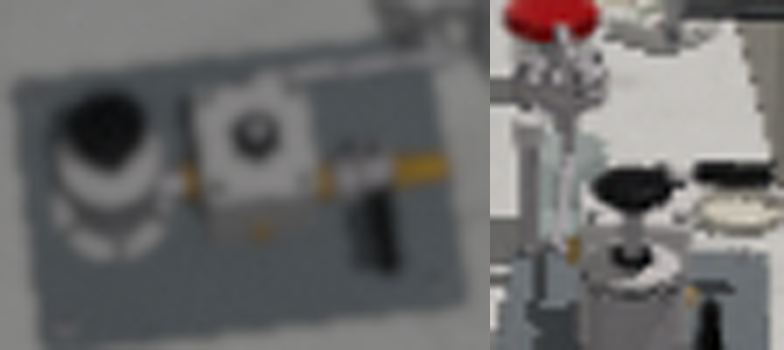

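The top view shows the lever crosswise and the pin as a light spot just above the black collar at (257,130), still low. Side view: the knob is at the top and nothing sticks out above it. From here I'll track the pin by pixel differences.

```bash
cat > cmp.py <<'E'
import numpy as np,sys
import cv2
t0=cv2.imread("pics/top0.png");s0=cv2.imread("pics/side0.png")
d=np.load(f"look{sys.argv[1]}.npz")
g=lambda i:cv2.cvtColor(i,cv2.COLOR_BGR2GRAY)
print("top\n",np.hstack([g(t0)[197:211,327:337],g(d["t"])[197:211,327:337]]))
print("side\n",np.hstack([g(s0)[191:203,316:327],g(d["s"])[191:203,316:327]]))
E
python3 cmp.py 1
```

```text
top
 [[102 101 104 110 118 125 127 121 107  95 104 104 104 111 119 126 129 123
  109  97]
 [121 121 121 123 125 128 128 125 116 107 123 123 123 125 127 130 130 127
  117 108]
 [128 128 127 126 125 125 126 128 124 121 130 130 129 127 126 127 129 130
  126 123]
 [129 126 118 111 109 110 118 123 127 127 130 128 122 114 112 114 119 125
  128 130]
 [125 115  99  83  77  83  94 110 122 128 127 116 101  90  88  92  98 113
  124 130]
 [116  95  70  61  65  62  68  91 115 126 117  97  77  76  84  86  81  95
  118 129]
 [106  77  54  65  78  71  59  79 112 126 108  79  60  75  89  88  72  82
  114 128]
 [105  73  50  63  78  71  58  75 109 126 107  74  50  62  77  75  59  76
  111 128]
 [112  82  52  50  57  56  53  76 108 124 114  83  49  46  54  52  52  76
  109 128]
 [119  92  63  48  44  49  68  91 113 126 120  95  65  48  44  49  68  92
  115 128]
 [123 109  93  78  66  74  95 113 123 129 125 110  94  79  69  74  95 115
  125 131]
 [128 124 117 108 100 103 116 125 129 130 129 125 119 110 101 106 117 127
  132 131]
 [129 129 128 125 122 123 128 130 131 128 130 131 130 127 124 125 128 132
 
[... 518 characters left out ...]
2 165 187 192 194 194 195 194
  194 193 195 195]
 [173 185 188 186 187 187 151  67  26  25 172 179 192 194 192 192 195 194
  193 194 196 196]
 [143 181 188 189 188 188 155  70  19  17 173 148 187 193 194 192 194 193
  194 195 193 195]
 [140 180 157 150 150 149 184 118  84 131 180 145 188 162 154 154 154 189
  147 111 157 189]
 [ 93  58  38  40  37  36  45  42  43  64 156  94  58  40  40  38  40  47
   46  45 102 158]
 [ 34  24  21  21  24  23  20  25  21  66 140  33  25  23  24  25  25  19
   24  23  70 114]
 [ 23  19  20  20  23  25  23  22  23  28  55  21  19  24  25  26  22  22
   26  22  24  54]
 [ 17  21  21  28  26  32  42  31  21  19 167  20  19  24  22  30  32  41
   32  25  24 171]]
```

carry_out:
  rows:
    - [-1, [-0.25, 0.15, 0], [0, 0, 0]]
    - [-1, [-0.5, 0.3, 0], [0, 0, 0]]
    - [-1, [-0.75, 0.45, 0], [0, 0, 0]]
    - [-1, [-1, 0.6, 0.1], [0, 0, 0]]
    - [-1, [-1, 0.61, 0.23], [0, 0, 0]]

```text
clock: 9.82
tcp_pos: [0.5029, -0.023, 0.1543]
tcp_rot: [0.003, 0.732, 0.682, 0.002]
ft_force: [-0.3, 0.4, 0.3]
opening: 0.011
grip_force: 0.0
```

```bash
python3 - <<'E'
from h import *
o=sensors.observe();print(o["tcp_pos"],o["ft_force"],go([*pw(0,.065),.116],-4,o))
E
```

```text
[ 0.50289322 -0.02303875  0.15427842] [-0.26884258  0.43915132  0.25898442] (array([ 0.02 , -0.04 ,  0.255]), array([ 0.0012,  0.0001, -0.0002]))
```

carry_out:
  rows:
    - [-1, [0.02, -0.03, 0.06], [0, 0, 0]]
    - [-1, [0.02, -0.03, 0.12], [0, 0, 0]]
    - [-1, [0.02, -0.03, 0.18], [0, 0, 0]]
    - [-1, [0.02, -0.03, 0.24], [0, 0, 0]]
    - [-1, [0.02, -0.03, 0.265], [0, 0, 0]]

```text
clock: 10.23
tcp_pos: [0.4932, -0.0156, 0.1151]
tcp_rot: [-0.0, 0.73, 0.684, -0.002]
ft_force: [-15.0, -4.4, 38.7]
opening: 0.003
grip_force: 20.6
```

carry_out:
  rows:
    - [-1, [0, 0, 0.005], [0, 0, 0]]
    - [-1, [0, 0, 0.01], [0, 0, 0]]
    - [-1, [0, 0, 0.015], [0, 0, 0]]
    - [-1, [0, 0, 0.015], [0, 0, 0]]
    - [-1, [0, 0, 0.015], [0, 0, 0]]

```text
clock: 10.65
tcp_pos: [0.4932, -0.0155, 0.1152]
tcp_rot: [0.0, 0.729, 0.684, -0.002]
ft_force: [-13.9, -4.4, 31.5]
opening: 0.002
grip_force: 16.1
```

carry_out:
  rows:
    - [-1, [0, 0, -0.1], [0, 0, 0]]
    - [-1, [0, 0, -0.2], [0, 0, 0]]
    - [-1, [0, 0, -0.3], [0, 0, 0]]
    - [-1, [0, 0, -0.4], [0, 0, 0]]
    - [-1, [0, 0, -0.5], [0, 0, 0]]

```text
clock: 11.07
tcp_pos: [0.493, -0.0129, 0.1852]
tcp_rot: [-0.002, 0.73, 0.684, 0.0]
ft_force: [0.5, -0.3, -0.3]
opening: 0.004
grip_force: 0.0
```

carry_out:
  rows:
    - [-1, [0.2, -0.2, 0], [0, 0, 0]]
    - [-1, [0.4, -0.4, 0], [0, 0, 0]]
    - [-1, [0.6, -0.6, 0], [0, 0, 0]]
    - [-1, [0.8, -0.6, 0], [0, 0, 0]]
    - [-1, [1, -0.6, 0], [0, 0, 0]]

```text
clock: 11.48
tcp_pos: [0.4109, 0.1434, 0.1847]
tcp_rot: [-0.002, 0.73, 0.684, 0.0]
ft_force: [0.5, -0.2, 0.2]
opening: 0.007
grip_force: 0.0
```

```bash
python3 look.py 2|sed '2,7d'; python3 cmp.py 2
```

```text
11.4833 [0.41086032 0.14342174 0.18470699] [ 0.46641253 -0.15730407  0.18840465]
(array([-1.064,  0.632,  0.228]), array([-0.0003, -0.0007,  0.0015]))
top
 [[102 101 104 110 118 125 127 121 107  95 104 103 104 110 120 127 129 124
  109  96]
 [121 121 121 123 125 128 128 125 116 107 122 123 124 125 128 130 130 127
  117 108]
 [128 128 127 126 125 125 126 128 124 121 130 130 129 128 127 127 129 129
  126 123]
 [129 126 118 111 109 110 118 123 127 127 130 127 121 115 113 114 120 126
  129 129]
 [125 115  99  83  77  83  94 110 122 128 126 116 103  93  91  92 100 113
  124 130]
 [116  95  70  61  65  62  68  91 115 126 118  96  76  78  87  83  78  94
  118 129]
 [106  77  54  65  78  71  59  79 112 126 108  78  58  72  85  81  66  81
  113 128]
 [105  73  50  63  78  71  58  75 109 126 108  74  49  60  71  68  56  76
  111 128]
 [112  82  52  50  57  56  53  76 108 124 115  83  51  44  50  49  51  77
  110 126]
 [119  92  63  48  44  49  68  91 113 126 119  96  64  48  43  49  69  92
  114 127]
 [123 109  93  78  66  74  95 113 123 129 125 110  94  80  68  74  97 115
  126 131]
 [128 124
[... 669 characters left out ...]
2 164 188 193 194 195 195 193
  194 194 196 196]
 [173 185 188 186 187 187 151  67  26  25 172 178 192 193 193 194 193 192
  194 195 195 198]
 [143 181 188 189 188 188 155  70  19  17 173 146 188 195 194 195 194 195
  194 194 194 194]
 [140 180 157 150 150 149 184 118  84 131 180 146 187 161 133 124 137 188
  146 111 154 191]
 [ 93  58  38  40  37  36  45  42  43  64 156  97  59  40  32  32  37  50
   41  47 104 158]
 [ 34  24  21  21  24  23  20  25  21  66 140  33  21  24  22  25  24  23
   23  25  87 116]
 [ 23  19  20  20  23  25  23  22  23  28  55  21  22  24  21  24  23  20
   25  25  28  52]
 [ 17  21  21  28  26  32  42  31  21  19 167  21  19  24  24  26  36  38
   34  23  23 170]]
```

carry_out:
  rows:
    - [-1, [-0.25, 0.15, 0], [0, 0, 0]]
    - [-1, [-0.5, 0.3, 0], [0, 0, 0]]
    - [-1, [-0.75, 0.45, 0], [0, 0, 0]]
    - [-1, [-1, 0.62, 0.1], [0, 0, 0]]
    - [-1, [-1, 0.62, 0.22], [0, 0, 0]]

```text
clock: 12.0
tcp_pos: [0.5014, -0.0196, 0.1543]
tcp_rot: [0.003, 0.731, 0.682, 0.002]
ft_force: [0.8, 0.6, -0.2]
opening: 0.002
grip_force: 0.0
```

carry_out:
  rows:
    - [-1, [-0.03, 0.01, 0.05], [0, 0, 0]]
    - [-1, [-0.03, 0.01, 0.11], [0, 0, 0]]
    - [-1, [-0.03, 0.01, 0.17], [0, 0, 0]]
    - [-1, [-0.03, 0.01, 0.22], [0, 0, 0]]
    - [-1, [-0.03, 0.01, 0.24], [0, 0, 0]]

```text
clock: 12.42
tcp_pos: [0.4977, -0.0203, 0.1164]
tcp_rot: [0.0, 0.73, 0.684, -0.001]
ft_force: [-3.0, -6.2, 9.1]
opening: 0.002
grip_force: 4.5
```

carry_out:
  rows:
    - [-1, [0, 0, 0.003], [0, 0, 0]]
    - [-1, [0, 0, 0.006], [0, 0, 0]]
    - [-1, [0, 0, 0.01], [0, 0, 0]]
    - [-1, [0, 0, 0.01], [0, 0, 0]]
    - [-1, [0, 0, 0.01], [0, 0, 0]]

```text
clock: 12.83
tcp_pos: [0.4979, -0.02, 0.1159]
tcp_rot: [0.0, 0.73, 0.684, -0.001]
ft_force: [-3.3, -5.0, 8.1]
opening: 0.006
grip_force: 4.1
```

carry_out:
  rows:
    - [-1, [0, 0, -0.1], [0, 0, 0]]
    - [-1, [0, 0, -0.2], [0, 0, 0]]
    - [-1, [0, 0, -0.3], [0, 0, 0]]
    - [-1, [0, 0, -0.4], [0, 0, 0]]
    - [-1, [0, 0, -0.5], [0, 0, 0]]

```text
clock: 13.25
tcp_pos: [0.4973, -0.0176, 0.1897]
tcp_rot: [-0.002, 0.73, 0.684, 0.0]
ft_force: [-0.4, 0.4, -0.4]
opening: 0.004
grip_force: 0.0
```

carry_out:
  rows:
    - [-1, [0.2, -0.2, 0], [0, 0, 0]]
    - [-1, [0.4, -0.4, 0], [0, 0, 0]]
    - [-1, [0.6, -0.6, 0], [0, 0, 0]]
    - [-1, [0.8, -0.6, 0], [0, 0, 0]]
    - [-1, [1, -0.6, 0], [0, 0, 0]]

```text
clock: 13.67
tcp_pos: [0.4152, 0.1388, 0.1893]
tcp_rot: [-0.002, 0.73, 0.684, 0.0]
ft_force: [0.8, -0.6, -0.0]
opening: 0.005
grip_force: 0.0
```

```bash
sed -i 's/^print("top.*/print("top\\n",g(d["t"])[199:207,327:337])/;s/^print("side.*/print("side\\n",g(d["s"])[191:200,316:327])/' cmp.py; python3 look.py 3|sed '2,7d'; python3 cmp.py 3
```

```text
13.6667 [0.41515328 0.1387762  0.18927809] [ 0.80646507 -0.56841448 -0.04302989]
(array([-1.036,  0.601,  0.259]), array([-0.0003, -0.0008,  0.0016]))
top
 [[130 130 129 128 128 128 129 129 126 123]
 [130 128 122 117 117 119 121 125 128 129]
 [127 116 104  97 102 102 104 113 125 131]
 [118  97  77  81  95  92  83  95 117 130]
 [109  77  57  71  89  83  65  81 113 128]
 [107  73  47  56  69  65  53  75 111 128]
 [115  83  50  42  47  47  48  76 109 127]
 [121  94  66  47  43  50  68  92 114 127]]
side
 [[194 194 192 193 195 193 194 194 192 192 193]
 [193 195 194 194 195 195 195 194 193 194 194]
 [193 195 193 194 193 194 194 194 195 194 195]
 [191 193 194 194 196 197 193 194 193 194 193]
 [164 189 191 193 193 194 193 193 194 196 195]
 [176 189 193 193 194 193 192 193 195 195 196]
 [147 185 194 171 152 154 188 193 195 195 194]
 [143 188 162 110  83  80 159 140 110 156 190]
 [ 93  60  43  32  25  28  42  45  45 102 156]]
```

The pin is about 17–18 mm out and not popped, so another stroke.

carry_out:
  rows:
    - [-1, [-0.25, 0.15, 0], [0, 0, 0]]
    - [-1, [-0.5, 0.3, 0], [0, 0, 0]]
    - [-1, [-0.75, 0.45, 0], [0, 0, 0]]
    - [-1, [-1, 0.6, 0.1], [0, 0, 0]]
    - [-1, [-1, 0.6, 0.25], [0, 0, 0]]

```text
clock: 14.18
tcp_pos: [0.5034, -0.0245, 0.155]
tcp_rot: [0.004, 0.731, 0.682, 0.003]
ft_force: [-0.2, 0.4, -0.2]
opening: 0.004
grip_force: 0.0
```

carry_out:
  rows:
    - [-1, [-0.03, 0, 0.05], [0, 0, 0]]
    - [-1, [-0.03, 0, 0.11], [0, 0, 0]]
    - [-1, [-0.03, 0, 0.17], [0, 0, 0]]
    - [-1, [-0.03, 0, 0.22], [0, 0, 0]]
    - [-1, [-0.03, 0, 0.24], [0, 0, 0]]

```text
clock: 14.6
tcp_pos: [0.497, -0.0246, 0.1164]
tcp_rot: [-0.0, 0.73, 0.684, -0.001]
ft_force: [-3.8, -5.6, 9.4]
opening: 0.006
grip_force: 4.8
```

carry_out:
  rows:
    - [-1, [0, 0, 0.003], [0, 0, 0]]
    - [-1, [0, 0, 0.006], [0, 0, 0]]
    - [-1, [0, 0, 0.012], [0, 0, 0]]
    - [-1, [0, 0, 0.012], [0, 0, 0]]
    - [-1, [0, 0, 0.012], [0, 0, 0]]

```text
clock: 15.02
tcp_pos: [0.4971, -0.0245, 0.1159]
tcp_rot: [-0.0, 0.73, 0.684, -0.001]
ft_force: [-5.4, -5.8, 9.6]
opening: 0.005
grip_force: 5.0
```

carry_out:
  rows:
    - [-1, [0, 0, -0.1], [0, 0, 0]]
    - [-1, [0, 0, -0.2], [0, 0, 0]]
    - [-1, [0, 0, -0.3], [0, 0, 0]]
    - [-1, [0, 0, -0.4], [0, 0, 0]]
    - [-1, [0, 0, -0.5], [0, 0, 0]]

```text
clock: 15.43
tcp_pos: [0.4972, -0.0221, 0.1896]
tcp_rot: [-0.002, 0.73, 0.684, 0.001]
ft_force: [-0.3, -0.3, 0.3]
opening: 0.0
grip_force: 0.0
```

carry_out:
  rows:
    - [-1, [0.2, -0.2, 0], [0, 0, 0]]
    - [-1, [0.4, -0.4, 0], [0, 0, 0]]
    - [-1, [0.6, -0.6, 0], [0, 0, 0]]
    - [-1, [0.8, -0.6, 0], [0, 0, 0]]
    - [-1, [1, -0.6, 0], [0, 0, 0]]

```text
clock: 15.85
tcp_pos: [0.415, 0.1343, 0.1892]
tcp_rot: [-0.002, 0.73, 0.684, 0.001]
ft_force: [0.8, -0.4, 0.5]
opening: 0.006
grip_force: 0.0
```

```bash
python3 look.py 4|sed '2,7d'; python3 cmp.py 4
```

```text
15.85 [0.41504687 0.13427666 0.18924144] [ 0.79349629 -0.36354723  0.54323699]
(array([-1.006,  0.6  ,  0.259]), array([-0.0002, -0.0008,  0.0016]))
top
 [[130 129 127 125 125 125 128 128 125 124]
 [130 126 118 113 115 117 120 125 129 129]
 [126 114  97  93 100 101 102 112 124 130]
 [118  95  71  74  83  82  77  95 118 129]
 [108  77  52  56  69  67  58  80 114 128]
 [106  72  46  49  57  55  49  75 110 128]
 [114  83  49  41  45  45  48  77 109 126]
 [120  95  64  48  42  48  67  93 115 127]]
side
 [[194 193 194 194 194 193 192 191 191 192 193]
 [192 194 194 194 195 193 194 194 192 192 195]
 [193 194 193 195 193 195 195 194 194 195 195]
 [191 191 194 170 165 161 190 193 195 194 194]
 [164 189 194 163 120 112 164 191 193 196 196]
 [176 193 194 148 104  96 160 190 194 194 195]
 [147 187 194 147 102  98 160 190 194 194 194]
 [146 188 160 107  80  81 159 142 110 155 189]
 [ 94  60  42  32  27  27  43  43  46 103 156]]
```

The pin tip jumped 3 px (about 12 mm) to row 194, the predicted fully-out height. I'll check it in the picture.

View pics/look4.png

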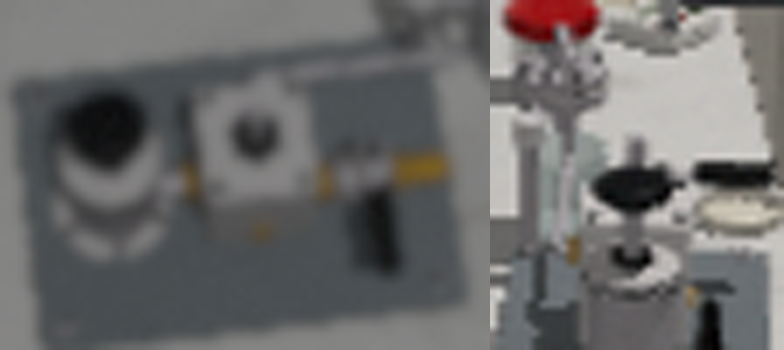

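The pin stands up at (636,140–165), its tip at the predicted fully-out row. The lever is crosswise, the plunger is up, the plate has not moved, and the arm is clear.

```bash
python3 -c "
from workcell import order;print(order.sign_off())"
```

```text
the job is handed in; nothing more can be done
None
```

The job is handed in at about 16 s of the 48 s: vent shut against its stop, four full strokes, indicator pin fully out in the last picture, and the pump not visibly moved.

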